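# Stroke down the pins of a support fixture

### The job

Reset the curved support fixture for the next job: with the fingertips, stroke lightly along the whole row of mushroom-headed pins, beginning at the pin beside the square stop block and going in order to the far end, so that every pin is pressed down until it is seated. Make it one stroke, without lifting away from the row between pins, then move clear. Do not pick up or shift the loose parts lying on the plate and around it.

Things in the scene. Friction and masses are not known exactly. Their poses are not given: they have to be found in the camera images.
- fixture: Support fixture, bolted down, turned any way: a round dark steel plate, 300 mm across, 15 mm thick; origin under its centre at bench height, z up. On it a green curved rail, 44 mm wide, top 30 mm above the bench, bowing to the fixture's +x, carries five mushroom-headed steel pins along its middle, pin 1 to 5 from -y to +y. It takes light pressure only: over 30 N harms it.
- arc_centre (a point): Centre of the arc on which the pins stand (bench height; nothing is there), at (-125, 0) mm in the fixture's frame. Arc radius 140 mm; pins 1 to 5 lie at -39.3, -19.65, 0, 19.65 and 39.3 degrees from the fixture's +x about it, 48 mm apart.
- stop_top (a point): Centre of the top of the square upright steel stop block, 24 x 24 mm, 60 mm above the bench, fixed on the plate beyond pin 1 (56 mm from it, going on along the arc). Beyond pin 5 there is no block.
- pin1 (a joint): How far pin 1 is pushed down, in m: 0 fully raised, 0.007 seated. Pin 1 is the one next to the stop block. It has no spring back: it slides stiffly under about 2 N and stays where it is left. It starts raised by 4.5 to 7 mm.
- pin1_top (a point): Centre of the top of pin 1's head. The head is 32 mm across with a 2 mm rim, above it a cone sloping at 30 degrees up to a flat 8 mm across; 9 mm tall in all. Its top is 46 mm above the bench when fully raised and 39 mm when seated on the rail.
- pin2 (a joint): How far pin 2 is pushed down, in m: 0 fully raised, 0.007 seated. Number 2 counted from the stop block. It has no spring back: it slides stiffly under about 2 N and stays where it is left. It starts raised by 4.5 to 7 mm.
- pin2_top (a point): Centre of the top of pin 2's head. The head is 32 mm across with a 2 mm rim, above it a cone sloping at 30 degrees up to a flat 8 mm across; 9 mm tall in all. Its top is 46 mm above the bench when fully raised and 39 mm when seated on the rail.
- pin3 (a joint): How far pin 3 is pushed down, in m: 0 fully raised, 0.007 seated. Number 3 counted from the stop block. It has no spring back: it slides stiffly under about 2 N and stays where it is left. It starts raised by 4.5 to 7 mm.
- pin3_top (a point): Centre of the top of pin 3's head. The head is 32 mm across with a 2 mm rim, above it a cone sloping at 30 degrees up to a flat 8 mm across; 9 mm tall in all. Its top is 46 mm above the bench when fully raised and 39 mm when seated on the rail.
- pin4 (a joint): How far pin 4 is pushed down, in m: 0 fully raised, 0.007 seated. Number 4 counted from the stop block. It has no spring back: it slides stiffly under about 2 N and stays where it is left. It starts raised by 4.5 to 7 mm.
- pin4_top (a point): Centre of the top of pin 4's head. The head is 32 mm across with a 2 mm rim, above it a cone sloping at 30 degrees up to a flat 8 mm across; 9 mm tall in all. Its top is 46 mm above the bench when fully raised and 39 mm when seated on the rail.
- pin5 (a joint): How far pin 5 is pushed down, in m: 0 fully raised, 0.007 seated. Pin 5 is the far end of the row. It has no spring back: it slides stiffly under about 2 N and stays where it is left. It starts raised by 4.5 to 7 mm.
- pin5_top (a point): Centre of the top of pin 5's head. The head is 32 mm across with a 2 mm rim, above it a cone sloping at 30 degrees up to a flat 8 mm across; 9 mm tall in all. Its top is 46 mm above the bench when fully raised and 39 mm when seated on the rail.
- race: Loose bearing ring, steel, 52 mm across, 15 mm tall, lying on the plate on the hollow side of the arc. Leave alone. Origin at the centre of its underside.
- bush: Loose flanged brass bush, 38 mm across, 36 mm tall, standing on the plate on the bulging side of the arc. Leave alone. Origin at the centre of its underside.
- block: Loose flat steel bar 50 x 18 mm, 12 mm tall, lying on the plate on the bulging side of the arc. Leave alone. Origin at the centre of its underside.
- oil: Loose white bottle, 60 mm across, 150 mm tall, standing on the bench to the robot's left. Leave alone. Origin at the centre of its underside.
- driver: Loose screwdriver lying on the bench to the robot's right. Leave alone. Origin on its underside.
- wrench: Loose open-ended wrench lying on the bench to the left of the plate. Leave alone. Origin on its underside.
- mug: Loose white mug, 80 mm across, 90 mm tall, on the bench far to the right. Leave alone. Origin at the centre of its underside.

How it is judged:
By the outcome, as a careful person would: the job done as asked, in the order asked, and still so for the second after the job is handed in, with the robot touching nothing.
It also fails if it takes over 48 s, if anything falls off the work surface, if the arm or the gripper's body presses on something with over 40 N, if the wrist force passes 120 N, or if a joint passes its speed limit or range.

### The arm

A 6-joint arm with a two-finger parallel gripper is mounted at the origin on the work surface. World frame = base frame: x ahead of the robot, y to its left, z up, the work surface at z = 0. Lengths are in m, angles in rad, forces in N, time in s.
With the tool pointing down it reaches from about 0.35 to 0.975 m from the base axis. Payload 17.4 kg.
Tool frame: the origin (TCP) lies at the very end of the fingers, on their centre line; the grasp point (between the pads) lies grip_depth behind it (grip_depth is the distance from the TCP to the grasp point, in m); y points along the fingers, z is the direction in which the jaws open and shut, and the axes are right-handed (so a half turn about y gives the same grasp; the last joint's range is limited). The gripper opens to 85 mm and grips with 20 to 120 N. Pads are 22 mm wide; open, the fingers measure 114 mm over their backs; the gripper's body (76 mm by 85 mm) begins 54 mm behind the grasp point. The pads swing forward as they close: fully open they stand 13 mm farther back than shut.
Start: joints at [-0.038, 0.116, 1.442, -0, 1.584, -0.038], TCP at [0.675, -0, 0.231] pointing down, gripper open.
Joint ranges: [-2.83, 2.83], [-0.83, 2.19], [0.07, 2.5], [-1.14, 4.28], [0.01, 3], [-2.97, 2.97]. Speed limits (rad/s): [1.89, 1.89, 2.22, 3.14, 3.14, 3.14].

### API

Orientations are given as a unit quaternion [x, y, z, w].
In Python, from plant import * gives the robot as it stands. The module is installed in compiled form; this text tells all that it offers.
- The arm moves only by the shell command python3 -m pendant 'ROWS' [OPENING] [FORCE]. ROWS is JSON, a list of rows, each an object of numbers: "x", "y", "z": the shift along the tool's x, y, z scaled (see below); "ax", "ay", "az": the turn, a rotation vector about the tool's x, y, z scaled (see below). In form: [{"x": .., "y": .., "z": .., "ax": .., "ay": .., "az": ..}, ...]. A call has 1 to 5 rows; each row shifts and turns the commanded pose from where the row before left it, along the tool's axes as they then stand; what a row does not reach is not made up. The controller multiplies each number of a shift by 0.4 m and each number of a turn by 30 degrees. A row lasts 1/12 s, in which the tool goes at most 41.7 mm and 7.16 degrees, less where a joint would pass 70% of its speed; a pose out of reach is approached as far as the arm can. A call with a number of a shift or a turn outside -1 to 1 is refused whole. A call with a gripper value outside its range is refused whole. OPENING is the opening, from 0 (shut) to 1 (fully open), set as the call begins (- or left out, the last holds). The fingers move at their own pace and stop on an object; FORCE is the grip in N (left out, the last holds). Time passes only in rows, so rows that do not move let the fingers close. It gives the time, the measured TCP pose, the force and the opening at its end, in the units of the state.
- get_state(): the state, without advancing time (a new reading comes with each control period).
- snapshot(name): name is "scene" or "side" or "wrist"; returns the picture (384x512x3 uint8, red, green, blue); there is no depth.
- camera_info(name): a dict with "K" (3x3 intrinsics, pixels), "position" and "attitude" of the camera in the world; the wrist camera has in their place "T_tool_cam" (4x4, takes a point from camera to tool coordinates, whose origin is the TCP and whose axes are the tool frame's). Camera axes: x right, y down, z forward; pixel columns grow to the right and rows downward; lengths in m; the calibration is good to about 2 mm. The wrist camera is an equidistant fisheye: a pixel r from the principal point sees the ray r / f radians off the axis. A picture is of the moment at which its call begins: read the wrist's pose just before it. camera_info takes no time and is no camera call.
- hand_in(): hands the job in, once; it reports no verdict.
The state is a dict: "t": time; "joints": joint angles; "joint_vel": joint speeds; "joint_torque": joint torques, N m; "ee_pos": TCP position; "tcp_rot": TCP orientation; "force": force on the tool from outside, world axes, zero at the start; "torque": the same for the moment, N m; "opening": finger opening in m.
Only numpy, scipy, OpenCV 4.12 (cv2) and the standard library are available. Lean on these libraries where they do the work, as an engineer would, in place of code of your own. Each camera call takes 0.05 s, during which the arm holds its last target.

## Working session

There is one attempt and no reset: what is moved stays moved. The work goes in short steps, Python scripts to look and compute and a shell command to move; the robot and the scene stay as the last step left them, time stands still between calls to the robot, and variables do not carry over. Pictures are saved under pics/ and viewed, and the job is handed in when it is done.

```bash
mkdir -p pics; python3 - <<'E'
from plant import *
import cv2
print(get_state())
for n in ["scene","side","wrist"]:
    im=snapshot(n); cv2.imwrite(f"pics/{n}0.png",im[:,:,::-1]); print(n,camera_info(n))
E
```

```text
{'t': 0.0, 'joints': array([-3.78334391e-02,  1.16482472e-01,  1.44221072e+00, -1.50699467e-05,
        1.58401441e+00, -3.77660081e-02]), 'joint_vel': array([-0.00035087,  0.00035062,  0.00070033,  0.00044284, -0.00176866,
       -0.00159842]), 'joint_torque': array([-3.01628024e-03, -7.32023120e+01, -6.32483125e+01, -3.67824050e-04,
        6.55109907e-03, -4.52531231e-05]), 'ee_pos': array([ 6.74824525e-01, -2.92285980e-05,  2.30598417e-01]), 'tcp_rot': array([-0.50025493,  0.50030227, -0.49973138,  0.49971111]), 'force': array([-0.0273653 ,  1.12472498,  0.05088529]), 'torque': array([-0.01257846, -0.04298679,  0.02394196]), 'opening': 0.08567761472608776}
scene {'K': array([[440.34010653,   0.        , 254.2892285 ],
       [  0.        , 440.34010653, 198.64362219],
       [  0.        ,   0.        ,   1.        ]]), 'position': array([ 1.36584949, -0.51026141,  0.71419108]), 'attitude': array([ 0.76936914,  0.42777647, -0.22223945, -0.41915157])}
side {'K': array([[498.11742478,   0.        , 258.9520972 ],
       [  0.        , 498.11742478, 187.17515675],
       [  0.        ,   0.        ,   1.        ]]), 'position': array([0.20289343, 0.99724109, 0.91217436]), 'attitude': array([-0.14881263,  0.88621296, -0.43043019,  0.08491898])}
wrist {'K': array([[297.31863964,   0.        , 258.0260909 ],
       [  0.        , 297.31863964, 191.25630298],
       [  0.        ,   0.        ,   1.        ]]), 'T_tool_cam': array([[ 1.06047314e-04,  9.62971330e-01,  2.69603796e-01,
        -6.84480696e-02],
       [-5.81025949e-04, -2.69603693e-01,  9.62971189e-01,
        -1.43123847e-01],
       [ 9.99999826e-01, -2.58767310e-04,  5.30920583e-04,
         1.02380606e-04],
       [ 0.00000000e+00,  0.00000000e+00,  0.00000000e+00,
         1.00000000e+00]])}
```

View pics/scene0.png

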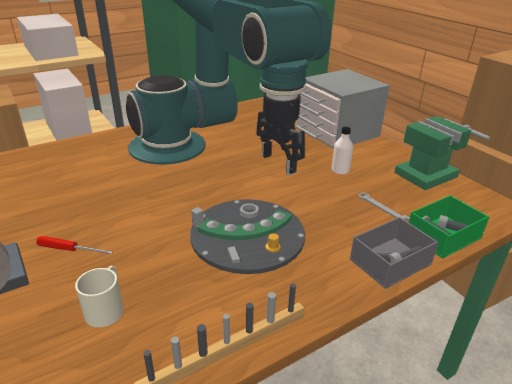

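View pics/side0.png

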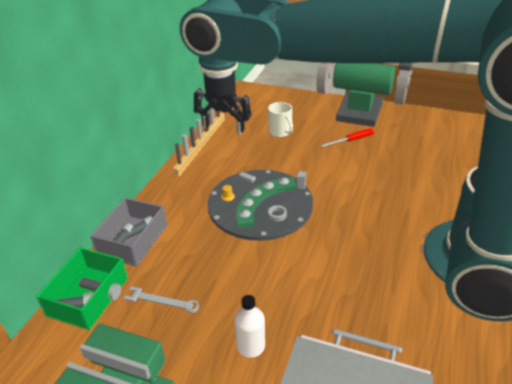

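View pics/wrist0.png

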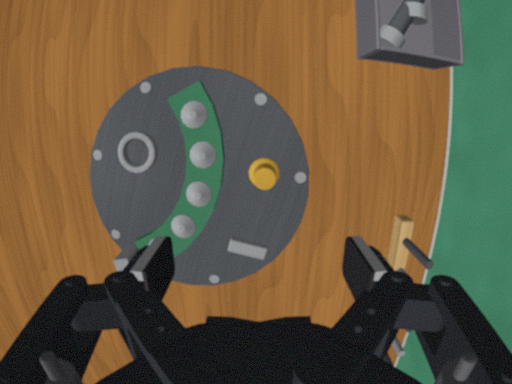

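```bash
python3 - <<'E'
import cv2
w=cv2.imread("pics/wrist0.png"); cv2.imwrite("pics/w0c.png",cv2.resize(w[60:290,85:315],None,fx=2.6,fy=2.6,interpolation=3))
s=cv2.imread("pics/scene0.png"); cv2.imwrite("pics/s0c.png",cv2.resize(s[190:275,180:315],None,fx=5.5,fy=5.5,interpolation=3))
s=cv2.imread("pics/side0.png"); cv2.imwrite("pics/d0c.png",cv2.resize(s[160:245,200:320],None,fx=6,fy=6,interpolation=3))
E
```

```text
(no output)
```

View pics/w0c.png

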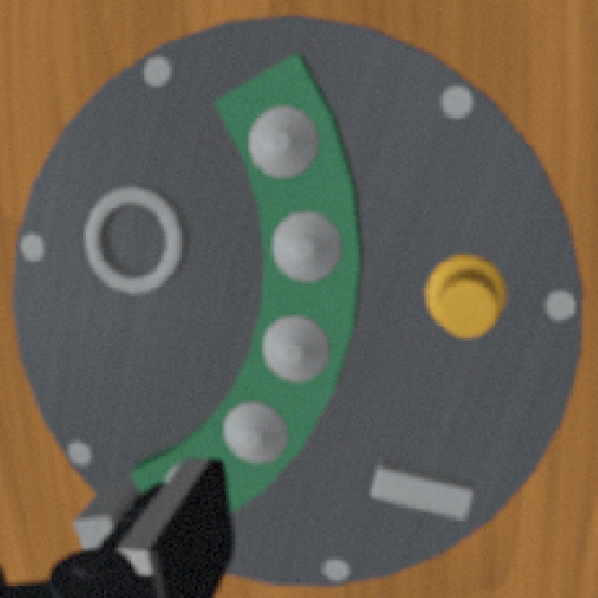

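View pics/s0c.png

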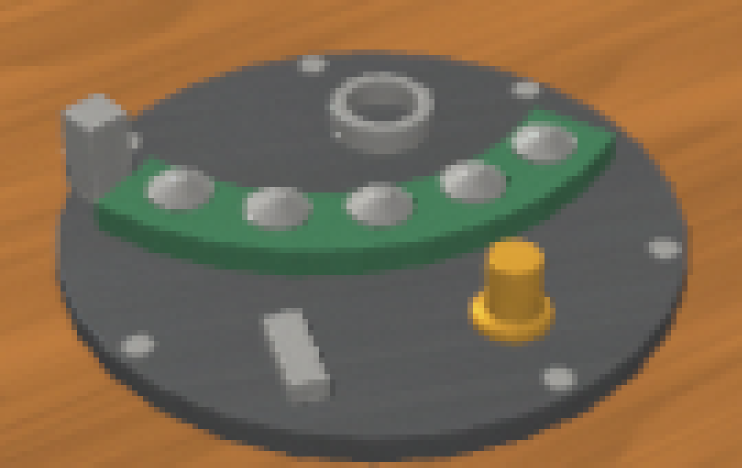

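View pics/d0c.png

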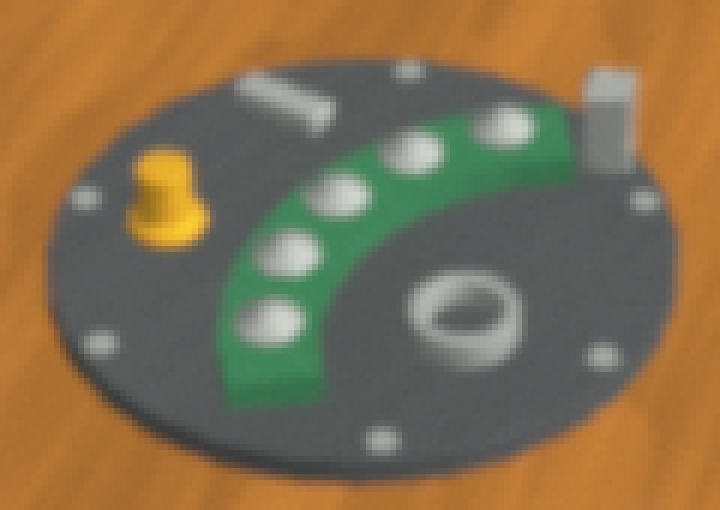

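```bash
cat > h.py <<'E'
import numpy as np, cv2
from scipy.spatial.transform import Rotation as R
from scipy.optimize import least_squares
def fixpts(p,zh):
    c,s=np.cos(p[2]),np.sin(p[2]); out=[]
    for r,a,z in zh:
        a=np.radians(a); q=np.array([-.125+r*np.cos(a),r*np.sin(a)])
        out.append([p[0]+c*q[0]-s*q[1],p[1]+s*q[0]+c*q[1],z])
    return np.array(out)
def proj(P,info,T=None):
    K=info["K"]
    if "position" in info: o,Rm=info["position"],R.from_quat(info["attitude"]).as_matrix()
    else:
        W=T@info["T_tool_cam"]; o,Rm=W[:3,3],W[:3,:3]
    v=(P-o)@Rm
    if "position" in info: return v[:,:2]/v[:,2:]*[K[0,0],K[1,1]]+K[:2,2]
    rr=np.linalg.norm(v[:,:2],axis=1); th=np.arctan2(rr,v[:,2])
    return v[:,:2]/rr[:,None]*(K[0,0]*th)[:,None]+K[:2,2]
def tool(st):
    T=np.eye(4);T[:3,:3]=R.from_quat(st["tcp_rot"]).as_matrix();T[:3,3]=st["ee_pos"];return T
A=[-39.3,-19.65,0,19.65,39.3]
E
python3 - <<'E'
from plant import *
from h import *
np.set_printoptions(precision=4,suppress=True)
st=get_state();T=tool(st);print(st["t"]);print(T)
u=lambda L,f,o:(np.array(L)+.5)/f-.5+np.array(o)
W=u([(255,433),(295,349),(306,246),(283,142)],2.6,(85,60)); S=u([(180,188),(277,208),(380,205),(473,182),(545,143)],5.5,(180,190)); D=u([(504,127),(413,152),(338,194),(289,254),(270,322)],6,(200,160))
St=u([(97,112)],5.5,(180,190)); Dt=u([(610,82)],6,(200,160))
z=.0405; h=[(.14,a,z) for a in A]; stp=[(.14,-39.3-np.degrees(56/140),.06)]
def f(p,parts):
    o=[]
    if 'w' in parts:o.append(proj(fixpts(p,h[1:]),camera_info("wrist"),T)-W)
    if 's' in parts:o.append(proj(fixpts(p,h),camera_info("scene"))-S)
    if 'd' in parts:o.append(proj(fixpts(p,h),camera_info("side"))-D)
    if 's' in parts and len(parts)>1:o+=[proj(fixpts(p,stp),camera_info("scene"))-St,proj(fixpts(p,stp),camera_info("side"))-Dt]
    return np.vstack(o).ravel()
for parts in ["w","s","d","wsd"]:
    b=min((least_squares(f,[.8,.0,y],args=(parts,),loss='soft_l1') for y in np.arange(-3,3,1)),key=lambda r:r.cost)
    print(parts,b.x,np.degrees(b.x[2]),b.cost)
print(f(b.x,"wsd").reshape(-1,2)); print(fixpts(b.x,h),fixpts(b.x,stp))
E
```

```text
0.15
[[ 0.     -0.0009  1.      0.6749]
 [-1.      0.      0.      0.    ]
 [-0.     -1.     -0.0009  0.2307]
 [ 0.      0.      0.      1.    ]]
w [ 0.59   -0.0236 -0.3226] -18.48144313952605 0.3035659953835299
s [ 0.5958 -0.0299 -0.3318] -19.008412664486386 0.11223453291545615
d [ 0.584  -0.0196 -0.3204] -18.354908040191297 0.03816821564995343Traceback (most recent call last):
  File "<stdin>", line 17, in <module>
  File "<stdin>", line 17, in <genexpr>
    return func(*args, **kwargs)
    result = trf(vector_fun.fun, vector_fun.jac, x0, f0, J0, lb, ub, ftol, xtol,
                 gtol, max_nfev, x_scale, loss_function, tr_solver,
                 tr_options.copy(), verbose, callback=callback_wrapped)
    return trf_no_bounds(
        fun, jac, x0, f0, J0, ftol, xtol, gtol, max_nfev, x_scale,
        loss_function, tr_solver, tr_options, verbose, callback=callback)
    f_new = fun(x_new)
    self._update_fun()
    ~~~~~~~~~~~~~~~~^^
    self.f = self.fun_wrapped(xp_copy(self.x))
             ~~~~~~~~~~~~~~~~^^^^^^^^^^^^^^^^^
    return np.atleast_1d(self.fun(x))
                         ~~~~~~~~^^^
    return self.f(x, *self.args, **self.kwargs)
           ~~~~~~^^^^^^^^^^^^^^^^^^^^^^^^^^^^^^
  File "<stdin>", line 14, in f
ValueError: time passes only in moves, steps and waits
```

```bash
python3 -m pendant '[{"x":0.0375,"y":0.025,"z":-0.053},{"x":0.0375,"y":0.025,"z":-0.053},{"x":0.0375,"y":0.025,"z":-0.053},{"x":0.0375,"y":0.025,"z":-0.053},{"x":0}]' 0 20
python3 -m pendant '[{"x":0},{"x":0},{"x":0}]'
python3 - <<'E'
from plant import *
import cv2,json,pickle
st=get_state(); im=snapshot("wrist"); cv2.imwrite("pics/w1.png",im[:,:,::-1])
pickle.dump((st,{n:camera_info(n) for n in ["scene","side","wrist"]}),open("w1.pkl","wb"))
cv2.imwrite("pics/w1b.png",cv2.resize(im[:,:,::-1],None,fx=1.5,fy=1.5,interpolation=3))
E
```

```text
validation failed for argument at $[0]...
validation failed for argument at $[0]...
```

View pics/w1b.png

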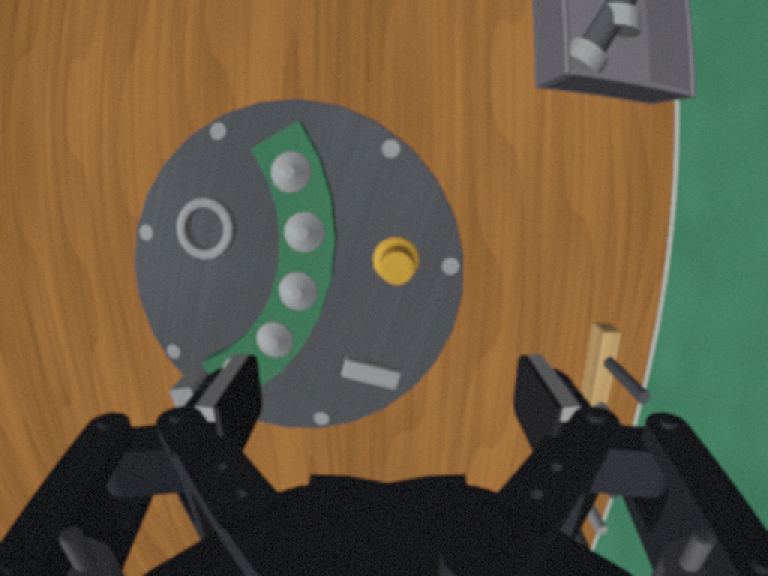

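The call was refused, so the arm has not moved. I'll write the rows with all six keys.

```bash
python3 -m pendant '[{"x":0.0375,"y":0.025,"z":-0.053,"ax":0,"ay":0,"az":0},{"x":0.0375,"y":0.025,"z":-0.053,"ax":0,"ay":0,"az":0},{"x":0.0375,"y":0.025,"z":-0.053,"ax":0,"ay":0,"az":0},{"x":0.0375,"y":0.025,"z":-0.053,"ax":0,"ay":0,"az":0},{"x":0,"y":0,"z":0,"ax":0,"ay":0,"az":0}]' 0 20
python3 -m pendant '[{"x":0,"y":0,"z":0,"ax":0,"ay":0,"az":0},{"x":0,"y":0,"z":0,"ax":0,"ay":0,"az":0},{"x":0,"y":0,"z":0,"ax":0,"ay":0,"az":0}]'
python3 - <<'E'
from plant import *
import cv2,json,pickle
st=get_state(); im=snapshot("wrist"); cv2.imwrite("pics/w2.png",im[:,:,::-1])
pickle.dump((st,{n:camera_info(n) for n in ["scene","side","wrist"]}),open("w2.pkl","wb"))
cv2.imwrite("pics/w2b.png",cv2.resize(im[:,:,::-1],None,fx=1.5,fy=1.5,interpolation=3))
E
```

```text
t: 0.62
ee_pos: [0.5871, -0.0617, 0.1893]
tcp_rot: [-0.5, 0.501, -0.5, 0.499]
force: [-0.6, -0.2, -1.0]
opening: 0.0255
t: 0.87
ee_pos: [0.5909, -0.0596, 0.1917]
tcp_rot: [-0.5, 0.5, -0.5, 0.5]
force: [0.4, 0.2, -0.7]
opening: -0.0003
```

View pics/w2b.png

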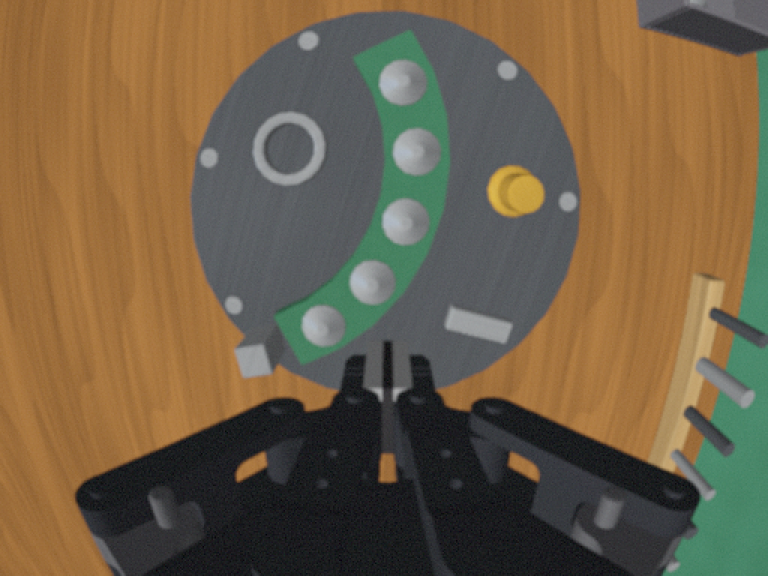

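```bash
python3 - <<'E'
import cv2
w=cv2.imread("pics/w2.png"); cv2.imwrite("pics/w2c.png",cv2.resize(w[30:260,150:310],None,fx=2.6*1,fy=2.6,interpolation=3)); cv2.imwrite("pics/w2d.png",cv2.resize(w[190:285,150:310],None,fx=5,fy=5,interpolation=3))
E
```

```text
(no output)
```

View pics/w2c.png

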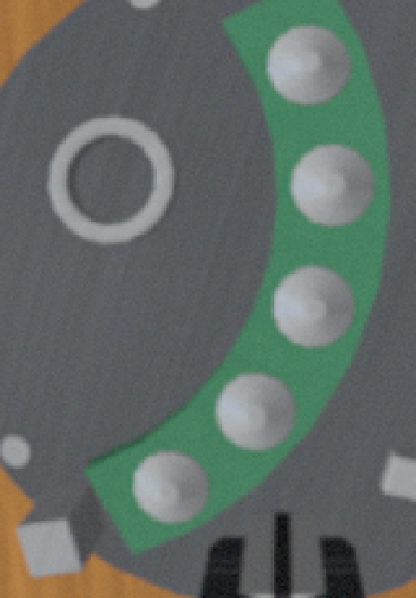

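View pics/w2d.png

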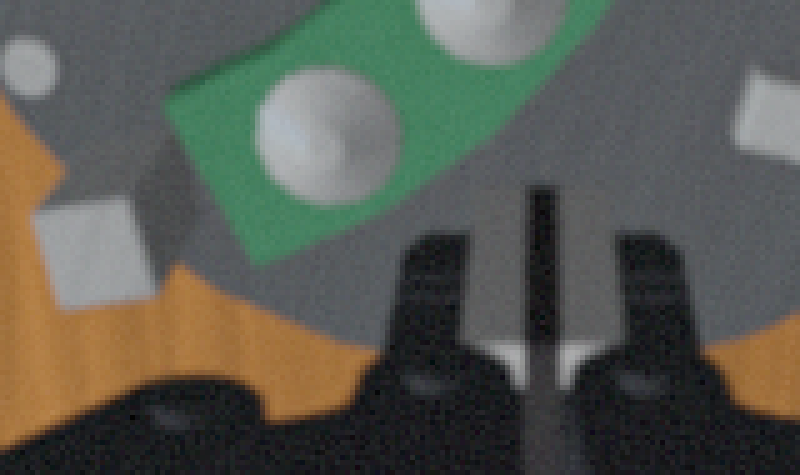

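```bash
python3 - <<'E'
from h import *
import pickle
np.set_printoptions(precision=4,suppress=True)
st,ci=pickle.load(open("w2.pkl","rb"));st0,_=pickle.load(open("w1.pkl","rb"));T=tool(st);T0=tool(st0);print(st["t"]);print(T)
u=lambda L,f,o:(np.array(L)+.5)/f-.5+np.array(o)
W=u([(255,433),(295,349),(306,246),(283,142)],2.6,(85,60)); S=u([(180,188),(277,208),(380,205),(473,182),(545,143)],5.5,(180,190)); D=u([(504,127),(413,152),(338,194),(289,254),(270,322)],6,(200,160))
V=u([(170,487),(255,412),(313,306),(332,185),(308,65)],2.6,(150,30))
z=.039; h=[(.14,a,z) for a in A]; stp=[(.14,-39.3-np.degrees(56/140),.06)]
def f(p,parts):
    o=[]
    if 'w' in parts:o.append(proj(fixpts(p,h[1:]),ci["wrist"],T0)-W)
    if 'v' in parts:o.append(proj(fixpts(p,h),ci["wrist"],T)-V)
    if 's' in parts:o.append(proj(fixpts(p,h),ci["scene"])-S)
    if 'd' in parts:o.append(proj(fixpts(p,h),ci["side"])-D)
    return np.vstack(o).ravel()
for parts in ["w","v","s","d","wvsd","wv"]:
    b=min((least_squares(f,[.6,.0,y],args=(parts,)) for y in np.arange(-3,3,1)),key=lambda r:r.cost)
    print(parts,b.x,np.degrees(b.x[2]),b.cost)
    if parts in("v","wvsd"): print(f(b.x,"v").reshape(-1,2))
print("pins",fixpts(b.x,h));print("stop",fixpts(b.x,stp), proj(fixpts(b.x,stp),ci["wrist"],T))
print("tcp px",proj(T[:3,3][None],ci["wrist"],T), [proj((T@[a,0,c,1])[None,:3],ci["wrist"],T) for a,c in [(-.011,0),(.011,0),(-.011,.0075)]])
E
```

```text
0.8667
[[ 0.0004  0.0007  1.      0.5909]
 [-1.     -0.      0.0004 -0.0596]
 [ 0.     -1.      0.0007  0.1917]
 [ 0.      0.      0.      1.    ]]
w [ 0.5897 -0.0239 -0.3225] -18.476120819765363 0.1130016627916705
v [ 0.589  -0.0241 -0.3212] -18.40196231876147 0.3957532605627086
[[-0.1144  0.3311]
 [-0.0405  0.2227]
 [-0.058   0.3705]
 [ 0.1336 -0.2526]
 [ 0.0716 -0.6246]]
s [ 0.5941 -0.0289 -0.3324] -19.0440442773501 0.07076219961437698
d [ 0.5846 -0.0213 -0.321 ] -18.390506616959197 0.04678896300973356
wvsd [ 0.5891 -0.0242 -0.3225] -18.479203867076112 13.523000607193623
[[-0.1424  0.3813]
 [-0.0299  0.3215]
 [ 0.0077  0.5052]
 [ 0.2654 -0.1048]
 [ 0.2696 -0.4932]]
wv [ 0.5892 -0.024  -0.3223] -18.464940619896005 0.9789978839814236
pins [[ 0.5453 -0.1029  0.039 ]
 [ 0.5808 -0.0709  0.039 ]
 [ 0.6035 -0.0288  0.039 ]
 [ 0.6106  0.0185  0.039 ]
 [ 0.6015  0.0654  0.039 ]]
stop [[ 0.4933 -0.1226  0.06  ]] [[165.0983 241.0211]]
tcp px [[257.6889 242.7251]] [array([[257.678 , 223.5807]]), array([[257.7001, 260.7601]]), array([[272.1544, 223.5519]])]
```

Five pins, clear in the closer view; the two wrist fits agree to about 1 mm. The stop block is at the pin-1 end (pixel ~(168,240)). I'm moving above pin 1.

```bash
python3 -m pendant '[{"x":0.027,"y":0.07,"z":-0.0285,"ax":0,"ay":0,"az":0},{"x":0.027,"y":0.07,"z":-0.0285,"ax":0,"ay":0,"az":0},{"x":0.027,"y":0.07,"z":-0.0285,"ax":0,"ay":0,"az":0},{"x":0.027,"y":0.07,"z":-0.0285,"ax":0,"ay":0,"az":0},{"x":0,"y":0.045,"z":0,"ax":0,"ay":0,"az":0}]'
python3 -m pendant '[{"x":0,"y":0,"z":0,"ax":0,"ay":0,"az":0},{"x":0,"y":0,"z":0,"ax":0,"ay":0,"az":0},{"x":0,"y":0,"z":0,"ax":0,"ay":0,"az":0}]'
python3 - <<'E'
from plant import *
import cv2
st=get_state(); print(st["ee_pos"],st["force"],st["torque"])
for n in ["wrist","scene"]:
    im=snapshot(n)[:,:,::-1]
    c=im[50:300,130:350] if n=="wrist" else im[170:275,160:330]
    cv2.imwrite(f"pics/{n}3.png",cv2.resize(c,None,fx=2.4 if n=="wrist" else 4.5,fy=2.4 if n=="wrist" else 4.5,interpolation=3))
E
```

```text
t: 1.33
ee_pos: [0.5428, -0.1039, 0.0586]
tcp_rot: [-0.501, 0.501, -0.499, 0.499]
force: [-0.4, 0.1, -0.9]
opening: -0.0004
t: 1.58
ee_pos: [0.5458, -0.103, 0.0629]
tcp_rot: [-0.5, 0.499, -0.5, 0.5]
force: [-0.8, 0.2, 1.1]
opening: -0.0001
[ 0.5457931  -0.1029959   0.06293625] [-0.79367635  0.24038082  1.08392463] [ 0.02429614  0.00302094 -0.00685176]
```

View pics/wrist3.png

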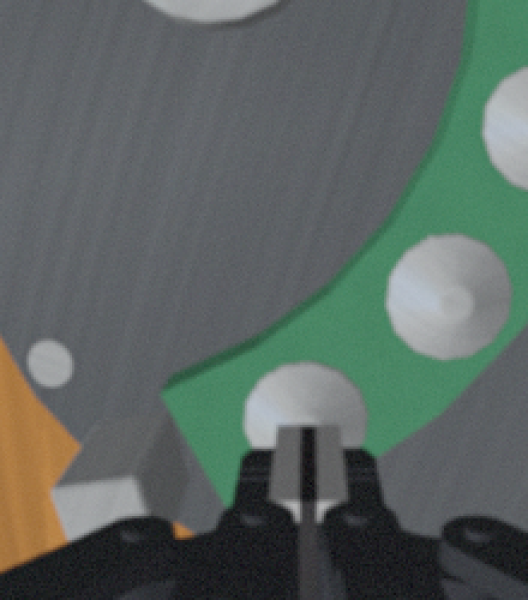

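View pics/scene3.png

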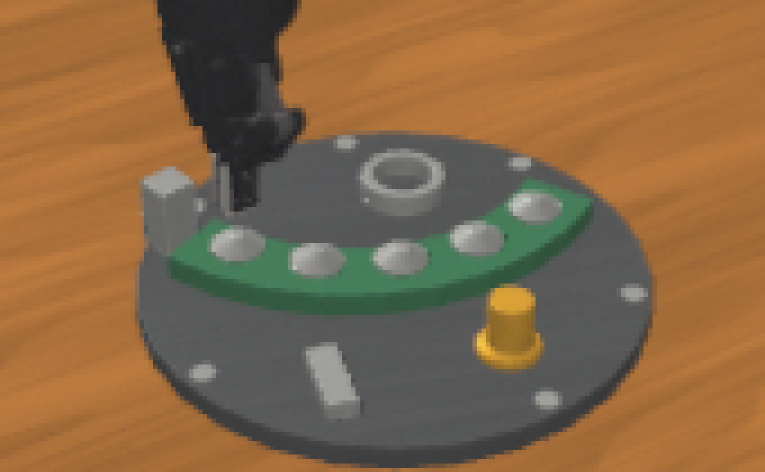

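```bash
python3 -m pendant '[{"x":0,"y":0.01,"z":0,"ax":0,"ay":0,"az":0},{"x":0,"y":0.01,"z":0,"ax":0,"ay":0,"az":0},{"x":0,"y":0.01,"z":0,"ax":0,"ay":0,"az":0},{"x":0,"y":0,"z":0,"ax":0,"ay":0,"az":0},{"x":0,"y":0,"z":0,"ax":0,"ay":0,"az":0}]'
python3 -m pendant '[{"x":0,"y":0.005,"z":0,"ax":0,"ay":0,"az":0},{"x":0,"y":0.005,"z":0,"ax":0,"ay":0,"az":0},{"x":0,"y":0,"z":0,"ax":0,"ay":0,"az":0}]'
python3 -m pendant '[{"x":0,"y":0.0025,"z":0,"ax":0,"ay":0,"az":0},{"x":0,"y":0.0025,"z":0,"ax":0,"ay":0,"az":0},{"x":0,"y":0,"z":0,"ax":0,"ay":0,"az":0}]'
```

```text
t: 2.1
ee_pos: [0.5444, -0.1031, 0.0489]
tcp_rot: [-0.5, 0.5, -0.5, 0.5]
force: [-0.0, 0.4, -0.3]
opening: 0.0
t: 2.35
ee_pos: [0.5445, -0.1032, 0.045]
tcp_rot: [-0.5, 0.5, -0.5, 0.5]
force: [-0.1, 0.2, 0.3]
opening: -0.0003
t: 2.6
ee_pos: [0.5446, -0.1033, 0.0433]
tcp_rot: [0.5, -0.5, 0.5, -0.5]
force: [-0.6, -0.2, 0.5]
opening: 0.0001
```

```bash
python3 -m pendant '[{"x":0,"y":0.0025,"z":0,"ax":0,"ay":0,"az":0},{"x":0,"y":0.0025,"z":0,"ax":0,"ay":0,"az":0},{"x":0,"y":0,"z":0,"ax":0,"ay":0,"az":0},{"x":0,"y":0,"z":0,"ax":0,"ay":0,"az":0}]'
python3 -m pendant '[{"x":0,"y":0.0025,"z":0,"ax":0,"ay":0,"az":0},{"x":0,"y":0,"z":0,"ax":0,"ay":0,"az":0},{"x":0,"y":0,"z":0,"ax":0,"ay":0,"az":0}]'
```

```text
t: 2.93
ee_pos: [0.5446, -0.1032, 0.0412]
tcp_rot: [0.5, -0.5, 0.5, -0.5]
force: [-0.0, 0.2, -0.9]
opening: 0.0002
t: 3.18
ee_pos: [0.5446, -0.1032, 0.0402]
tcp_rot: [-0.5, 0.5, -0.5, 0.5]
force: [0.4, 0.1, -0.4]
opening: 0.0002
```

```bash
python3 - <<'E'
from plant import *
s=get_state(); print(s["ee_pos"],s["force"],s["torque"])
E
```

```text
[ 0.54457612 -0.10318401  0.04020331] [ 0.39856335  0.08555147 -0.4274765 ] [0.00300868 0.01080523 0.00351304]
```

```bash
python3 - <<'E'
from plant import *
import cv2
for n in ["wrist","scene","side"]:
    im=snapshot(n)[:,:,::-1]
    c,f={"wrist":(im[100:330,150:350],2.6),"scene":(im[180:260,180:290],7),"side":(im[150:210,250:330],9)}[n]
    cv2.imwrite(f"pics/{n}4.png",cv2.resize(c,None,fx=f,fy=f,interpolation=3))
E
```

```text
(no output)
```

View pics/wrist4.png

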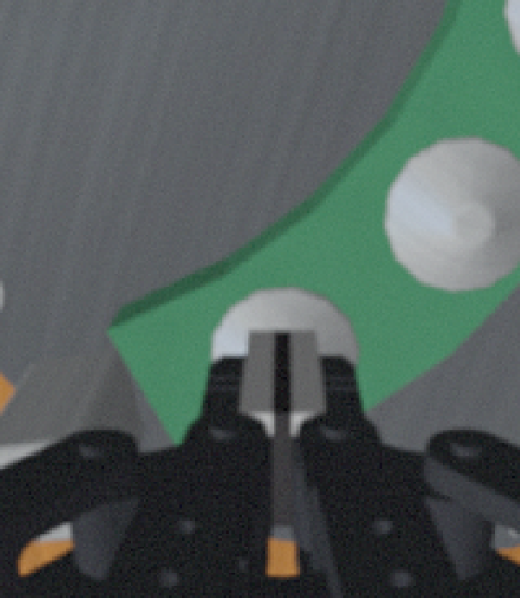

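View pics/scene4.png

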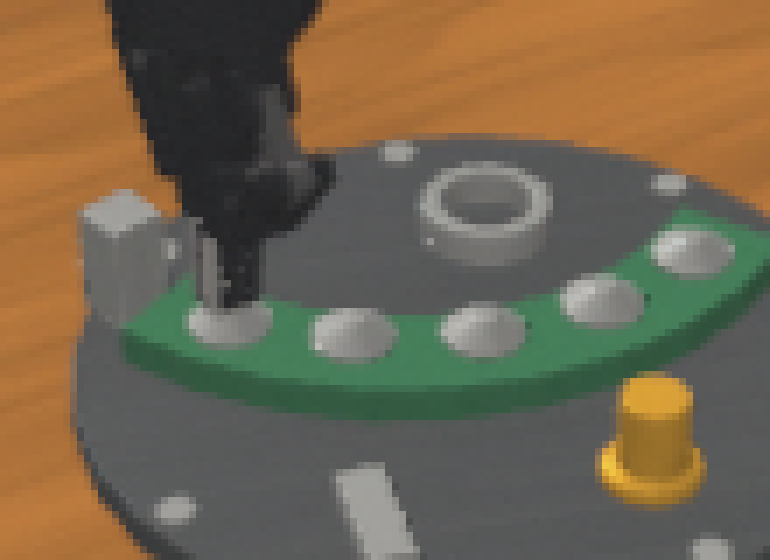

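View pics/side4.png

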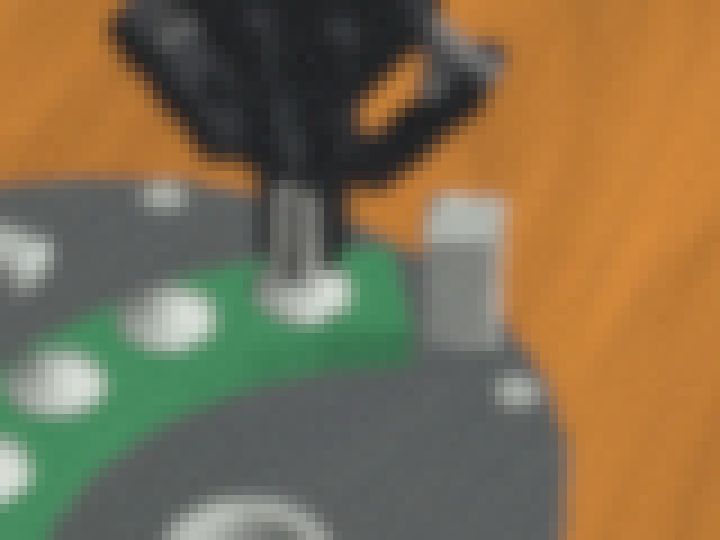

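```bash
python3 -m pendant '[{"x":0,"y":0.00125,"z":0,"ax":0,"ay":0,"az":0},{"x":0,"y":0,"z":0,"ax":0,"ay":0,"az":0}]'
python3 -m pendant '[{"x":0,"y":0.00125,"z":0,"ax":0,"ay":0,"az":0}]'
python3 -m pendant '[{"x":0,"y":0,"z":0,"ax":0,"ay":0,"az":0}]'
```

```text
t: 3.5
ee_pos: [0.5446, -0.1032, 0.0398]
tcp_rot: [-0.5, 0.5, -0.5, 0.5]
force: [-0.2, -0.1, 1.3]
opening: -0.0002
t: 3.58
ee_pos: [0.5446, -0.1032, 0.0394]
tcp_rot: [0.5, -0.5, 0.5, -0.5]
force: [-1.8, 0.8, 1.7]
opening: -0.0002
t: 3.67
ee_pos: [0.5446, -0.1032, 0.0393]
tcp_rot: [-0.5, 0.5, -0.5, 0.5]
force: [-0.2, 0.0, 2.0]
opening: 0.0003
```

```bash
python3 -m pendant '[{"x":0,"y":0.00125,"z":0,"ax":0,"ay":0,"az":0},{"x":0,"y":0,"z":0,"ax":0,"ay":0,"az":0}]'
python3 -m pendant '[{"x":0,"y":0.00125,"z":0,"ax":0,"ay":0,"az":0},{"x":0,"y":0,"z":0,"ax":0,"ay":0,"az":0}]'
```

```text
t: 3.83
ee_pos: [0.5446, -0.1032, 0.0388]
tcp_rot: [0.5, -0.5, 0.5, -0.5]
force: [-1.2, 0.2, 2.3]
opening: 0.0003
t: 4.0
ee_pos: [0.5447, -0.1032, 0.0385]
tcp_rot: [0.5, -0.5, 0.5, -0.5]
force: [-2.7, 1.0, 4.4]
opening: 0.0003
```

```bash
python3 -m pendant '[{"x":0,"y":0.00125,"z":0,"ax":0,"ay":0,"az":0},{"x":0,"y":0,"z":0,"ax":0,"ay":0,"az":0}]'
python3 - <<'E'
from plant import *
s=get_state(); print(s["ee_pos"],s["force"],s["torque"])
E
python3 -m pendant '[{"x":0,"y":0,"z":0,"ax":0,"ay":0,"az":0}]'
python3 - <<'E'
from plant import *
s=get_state(); print(s["ee_pos"],s["force"],s["torque"])
E
```

```text
t: 4.17
ee_pos: [0.5447, -0.1032, 0.0382]
tcp_rot: [0.5, -0.5, 0.5, -0.5]
force: [-2.4, 1.1, 6.3]
opening: 0.0003
[ 0.54471129 -0.10321779  0.03815389] [-2.37647745  1.14143174  6.26211285] [ 0.12729055  0.56619303 -0.01960784]
t: 4.25
ee_pos: [0.5447, -0.1032, 0.0382]
tcp_rot: [0.5, -0.5, 0.5, -0.5]
force: [-3.1, 0.7, 6.4]
opening: 0.0002
[ 0.54472619 -0.10322519  0.03819155] [-3.12120438  0.68196532  6.4407838 ] [ 0.09829388  0.45390223 -0.03499627]
```

```bash
python3 - <<'E'
from h import *
p=[.5892+.0004,-.024,-.3223]
a=np.linspace(-39.3,39.3,33); P=fixpts(p,[(.14,x,0) for x in a])
P[0,:2]=[.5447,-.1032]
d=np.diff(P[:,:2],axis=0)
for i,(dx,dy) in enumerate(d): print(i+1, "x",round(-dy/.4,4),"z",round(dx/.4,4), "at",P[i+1,:2].round(4), "  <-pin" if (i+1)%8==0 else "")
E
```

```text
1 x -0.0092 z 0.015 at [ 0.5507 -0.0995] 
2 x -0.0088 z 0.0122 at [ 0.5556 -0.096 ] 
3 x -0.0093 z 0.0118 at [ 0.5603 -0.0923] 
4 x -0.0098 z 0.0114 at [ 0.5648 -0.0884] 
5 x -0.0103 z 0.0109 at [ 0.5692 -0.0842] 
6 x -0.0107 z 0.0105 at [ 0.5734 -0.0799] 
7 x -0.0112 z 0.01 at [ 0.5774 -0.0755] 
8 x -0.0116 z 0.0095 at [ 0.5812 -0.0708]   <-pin
9 x -0.012 z 0.009 at [ 0.5848 -0.066 ] 
10 x -0.0124 z 0.0085 at [ 0.5882 -0.0611] 
11 x -0.0127 z 0.0079 at [ 0.5914 -0.056 ] 
12 x -0.0131 z 0.0074 at [ 0.5943 -0.0508] 
13 x -0.0134 z 0.0068 at [ 0.597  -0.0454] 
14 x -0.0136 z 0.0062 at [ 0.5995 -0.04  ] 
15 x -0.0139 z 0.0057 at [ 0.6018 -0.0344] 
16 x -0.0141 z 0.0051 at [ 0.6038 -0.0288]   <-pin
17 x -0.0143 z 0.0044 at [ 0.6056 -0.023 ] 
18 x -0.0145 z 0.0038 at [ 0.6071 -0.0172] 
19 x -0.0147 z 0.0032 at [ 0.6084 -0.0114] 
20 x -0.0148 z 0.0026 at [ 0.6094 -0.0054] 
21 x -0.0149 z 0.0019 at [6.102e-01 5.000e-04] 
22 x -0.0149 z 0.0013 at [0.6107 0.0065] 
23 x -0.015 z 0.0007 at [0.611  0.0125] 
24 x -0.015 z 0.0 at [0.611  0.0185]   <-pin
25 x -0.015 z -0.0006 at [0.6108 0.0245] 
26 x -0.0149 z -0.0013 at [0.6102 0.0305] 
27 x -0.0149 z -0.0019 at [0.6095 0.0364] 
28 x -0.0148 z -0.0025 at [0.6085 0.0423] 
29 x -0.0147 z -0.0032 at [0.6072 0.0482] 
30 x -0.0145 z -0.0038 at [0.6057 0.054 ] 
31 x -0.0143 z -0.0044 at [0.6039 0.0597] 
32 x -0.0141 z -0.005 at [0.6019 0.0654]   <-pin
```

```bash
python3 -m pendant '[{"x":-0.009,"y":0,"z":0.013,"ax":0,"ay":0,"az":0},{"x":-0.009,"y":-0.003,"z":0.012,"ax":0,"ay":0,"az":0},{"x":-0.0093,"y":-0.0035,"z":0.012,"ax":0,"ay":0,"az":0}]'
python3 -m pendant '[{"x":0,"y":0,"z":0,"ax":0,"ay":0,"az":0}]'
```

```text
t: 4.5
ee_pos: [0.5596, -0.0921, 0.0403]
tcp_rot: [-0.5, 0.5, -0.5, 0.5]
force: [0.5, 0.3, 0.2]
opening: -0.0001
t: 4.58
ee_pos: [0.5602, -0.0917, 0.0405]
tcp_rot: [-0.5, 0.5, -0.5, 0.5]
force: [-0.2, 0.4, 0.0]
opening: 0.0002
```

```bash
python3 -m pendant '[{"x":-0.01,"y":0.0005,"z":0.0115,"ax":0,"ay":0,"az":0},{"x":-0.0105,"y":0,"z":0.011,"ax":0,"ay":0,"az":0}]'
python3 -m pendant '[{"x":-0.011,"y":0,"z":0.0105,"ax":0,"ay":0,"az":0},{"x":-0.0115,"y":0.001,"z":0.01,"ax":0,"ay":0,"az":0}]'
python3 -m pendant '[{"x":-0.012,"y":0.001,"z":0.0095,"ax":0,"ay":0,"az":0},{"x":0,"y":0.001,"z":0,"ax":0,"ay":0,"az":0}]'
```

```text
t: 4.75
ee_pos: [0.5685, -0.0839, 0.04]
tcp_rot: [-0.5, 0.5, -0.5, 0.5]
force: [-2.4, -2.7, 1.9]
opening: -0.0001
t: 4.92
ee_pos: [0.5771, -0.0747, 0.0399]
tcp_rot: [0.5, -0.5, 0.5, -0.5]
force: [-0.8, -0.5, 3.0]
opening: 0.0001
t: 5.08
ee_pos: [0.5812, -0.0693, 0.039]
tcp_rot: [-0.5, 0.5, -0.5, 0.5]
force: [1.7, 0.4, 2.1]
opening: 0.0003
```

```bash
python3 -m pendant '[{"x":0,"y":0.0015,"z":0,"ax":0,"ay":0,"az":0},{"x":0,"y":0.0015,"z":0,"ax":0,"ay":0,"az":0}]'
python3 -m pendant '[{"x":0,"y":0,"z":0,"ax":0,"ay":0,"az":0}]'
```

```text
t: 5.25
ee_pos: [0.5809, -0.0699, 0.0382]
tcp_rot: [-0.5, 0.5, -0.5, 0.501]
force: [1.0, 5.5, 7.4]
opening: 0.0001
t: 5.33
ee_pos: [0.5808, -0.07, 0.0383]
tcp_rot: [-0.5, 0.5, -0.5, 0.501]
force: [0.7, 2.1, 5.0]
opening: 0.0002
```

```bash
python3 -m pendant '[{"x":-0.012,"y":0,"z":0.009,"ax":0,"ay":0,"az":0},{"x":-0.0125,"y":-0.003,"z":0.0085,"ax":0,"ay":0,"az":0},{"x":-0.0127,"y":-0.0035,"z":0.008,"ax":0,"ay":0,"az":0},{"x":-0.0127,"y":0,"z":0.0075,"ax":0,"ay":0,"az":0}]'
python3 -m pendant '[{"x":-0.013,"y":0,"z":0.007,"ax":0,"ay":0,"az":0},{"x":-0.0137,"y":0,"z":0.0065,"ax":0,"ay":0,"az":0},{"x":-0.0139,"y":0.001,"z":0.006,"ax":0,"ay":0,"az":0}]'
python3 -m pendant '[{"x":-0.0139,"y":0.001,"z":0.005,"ax":0,"ay":0,"az":0},{"x":0,"y":0.001,"z":0,"ax":0,"ay":0,"az":0}]'
```

```text
t: 5.67
ee_pos: [0.5938, -0.05, 0.0404]
tcp_rot: [-0.5, 0.5, -0.5, 0.5]
force: [0.2, 0.1, 0.7]
opening: 0.0003
t: 5.92
ee_pos: [0.6017, -0.0336, 0.0401]
tcp_rot: [0.5, -0.5, 0.5, -0.5]
force: [-1.4, -1.2, 2.3]
opening: 0.0
t: 6.08
ee_pos: [0.6038, -0.0274, 0.0392]
tcp_rot: [-0.5, 0.5, -0.5, 0.5]
force: [-0.3, 1.2, 2.4]
opening: 0.0
```

```bash
python3 -m pendant '[{"x":0,"y":0.0015,"z":0,"ax":0,"ay":0,"az":0},{"x":0,"y":0.0015,"z":0,"ax":0,"ay":0,"az":0}]'
python3 -m pendant '[{"x":0,"y":0.0005,"z":0,"ax":0,"ay":0,"az":0}]'
```

```text
t: 6.25
ee_pos: [0.6036, -0.0281, 0.0383]
tcp_rot: [-0.5, 0.5, -0.5, 0.5]
force: [0.4, 5.3, 7.3]
opening: 0.0002
t: 6.33
ee_pos: [0.6037, -0.0282, 0.0383]
tcp_rot: [-0.5, 0.5, -0.5, 0.5]
force: [-1.1, 4.5, 7.9]
opening: -0.0001
```

```bash
python3 -m pendant '[{"x":-0.0143,"y":0,"z":0.0044,"ax":0,"ay":0,"az":0},{"x":-0.0145,"y":-0.003,"z":0.004,"ax":0,"ay":0,"az":0},{"x":-0.0147,"y":-0.004,"z":0.0032,"ax":0,"ay":0,"az":0},{"x":-0.0147,"y":0,"z":0.0026,"ax":0,"ay":0,"az":0}]'
python3 -m pendant '[{"x":-0.0147,"y":0,"z":0.002,"ax":0,"ay":0,"az":0},{"x":-0.0147,"y":0,"z":0.0013,"ax":0,"ay":0,"az":0},{"x":-0.0147,"y":0.001,"z":0.0007,"ax":0,"ay":0,"az":0}]'
python3 -m pendant '[{"x":-0.0145,"y":0.001,"z":0,"ax":0,"ay":0,"az":0},{"x":0,"y":0.001,"z":0,"ax":0,"ay":0,"az":0}]'
```

```text
t: 6.67
ee_pos: [0.6091, -0.0049, 0.0407]
tcp_rot: [-0.5, 0.5, -0.5, 0.5]
force: [-0.2, -0.5, -0.0]
opening: -0.0002
t: 6.92
ee_pos: [0.6108, 0.0129, 0.0403]
tcp_rot: [0.5, -0.5, 0.5, -0.5]
force: [1.0, -1.8, 2.0]
opening: -0.0
t: 7.08
ee_pos: [0.6107, 0.0193, 0.0394]
tcp_rot: [-0.5, 0.5, -0.5, 0.5]
force: [-0.5, 1.2, 1.5]
opening: 0.0
```

```bash
python3 -m pendant '[{"x":0,"y":0.0015,"z":0,"ax":0,"ay":0,"az":0},{"x":0,"y":0.0015,"z":0,"ax":0,"ay":0,"az":0}]'
python3 -m pendant '[{"x":0,"y":0.0005,"z":0,"ax":0,"ay":0,"az":0}]'
```

```text
t: 7.25
ee_pos: [0.6108, 0.0186, 0.0384]
tcp_rot: [-0.5, 0.5, -0.5, 0.5]
force: [-1.7, 5.1, 7.2]
opening: -0.0001
t: 7.33
ee_pos: [0.6108, 0.0185, 0.0383]
tcp_rot: [-0.5, 0.5, -0.5, 0.5]
force: [-1.5, 4.3, 6.8]
opening: -0.0002
```

Pin 4 is seated. Next is pin 5.

```bash
python3 -m pendant '[{"x":-0.015,"y":0,"z":-0.0006,"ax":0,"ay":0,"az":0},{"x":-0.0149,"y":-0.003,"z":-0.0013,"ax":0,"ay":0,"az":0},{"x":-0.0149,"y":-0.004,"z":-0.0019,"ax":0,"ay":0,"az":0},{"x":-0.0147,"y":0,"z":-0.0025,"ax":0,"ay":0,"az":0}]'
python3 -m pendant '[{"x":-0.0145,"y":0,"z":-0.003,"ax":0,"ay":0,"az":0},{"x":-0.0145,"y":0,"z":-0.0036,"ax":0,"ay":0,"az":0},{"x":-0.0142,"y":0.001,"z":-0.0042,"ax":0,"ay":0,"az":0}]'
python3 -m pendant '[{"x":-0.0139,"y":0.001,"z":-0.005,"ax":0,"ay":0,"az":0},{"x":0,"y":0.001,"z":0,"ax":0,"ay":0,"az":0}]'
```

```text
t: 7.67
ee_pos: [0.608, 0.0424, 0.0409]
tcp_rot: [-0.5, 0.5, -0.5, 0.5]
force: [-0.2, -1.2, 0.1]
opening: -0.0
t: 7.92
ee_pos: [0.6038, 0.0598, 0.0405]
tcp_rot: [0.5, -0.5, 0.5, -0.5]
force: [1.3, -2.0, 1.8]
opening: -0.0
t: 8.08
ee_pos: [0.6016, 0.0659, 0.0396]
tcp_rot: [-0.5, 0.5, -0.5, 0.5]
force: [-0.6, 1.8, 2.8]
opening: -0.0002
```

```bash
python3 -m pendant '[{"x":0,"y":0.0015,"z":0,"ax":0,"ay":0,"az":0},{"x":0,"y":0.0015,"z":0,"ax":0,"ay":0,"az":0}]'
python3 -m pendant '[{"x":0,"y":0.0005,"z":0,"ax":0,"ay":0,"az":0}]'
```

```text
t: 8.25
ee_pos: [0.6018, 0.0651, 0.0385]
tcp_rot: [-0.5, 0.5, -0.5, 0.5]
force: [-2.2, 3.0, 6.6]
opening: -0.0001
t: 8.33
ee_pos: [0.6019, 0.0651, 0.0384]
tcp_rot: [-0.5, 0.5, -0.5, 0.5]
force: [-2.0, 3.6, 7.3]
opening: 0.0004
```

```bash
python3 -m pendant '[{"x":0,"y":-0.02,"z":0,"ax":0,"ay":0,"az":0},{"x":0,"y":-0.06,"z":0,"ax":0,"ay":0,"az":0},{"x":0,"y":-0.08,"z":0,"ax":0,"ay":0,"az":0},{"x":0,"y":-0.08,"z":0,"ax":0,"ay":0,"az":0},{"x":0,"y":-0.08,"z":0,"ax":0,"ay":0,"az":0}]'
python3 -m pendant '[{"x":0.08,"y":-0.03,"z":0,"ax":0,"ay":0,"az":0},{"x":0.08,"y":-0.03,"z":0,"ax":0,"ay":0,"az":0},{"x":0.08,"y":0,"z":-0.01,"ax":0,"ay":0,"az":0},{"x":0.075,"y":0,"z":-0.01,"ax":0,"ay":0,"az":0},{"x":0,"y":0,"z":0,"ax":0,"ay":0,"az":0}]'
python3 -m pendant '[{"x":0,"y":0,"z":0,"ax":0,"ay":0,"az":0},{"x":0,"y":0,"z":0,"ax":0,"ay":0,"az":0},{"x":0,"y":0,"z":0,"ax":0,"ay":0,"az":0}]'
python3 - <<'E'
from plant import *
import cv2
for n in ["wrist","scene","side"]:
    im=snapshot(n)[:,:,::-1]; cv2.imwrite(f"pics/{n}5raw.png",im)
    c,f={"wrist":(im[0:270,110:400],2),"scene":(im[190:275,180:315],5.5),"side":(im[160:245,200:320],6)}[n]
    cv2.imwrite(f"pics/{n}5.png",cv2.resize(c,None,fx=f,fy=f,interpolation=3))
E
```

```text
t: 8.75
ee_pos: [0.6015, 0.0644, 0.1678]
tcp_rot: [-0.5, 0.5, -0.5, 0.5]
force: [0.4, -0.0, 1.3]
opening: 0.0
t: 9.17
ee_pos: [0.5932, -0.0656, 0.1907]
tcp_rot: [0.5, -0.5, 0.501, -0.499]
force: [-0.4, 0.7, -0.2]
opening: 0.0002
t: 9.42
ee_pos: [0.5939, -0.0606, 0.1902]
tcp_rot: [-0.5, 0.5, -0.5, 0.5]
force: [-0.3, -0.6, -0.0]
opening: -0.0002
```

View pics/wrist5.png

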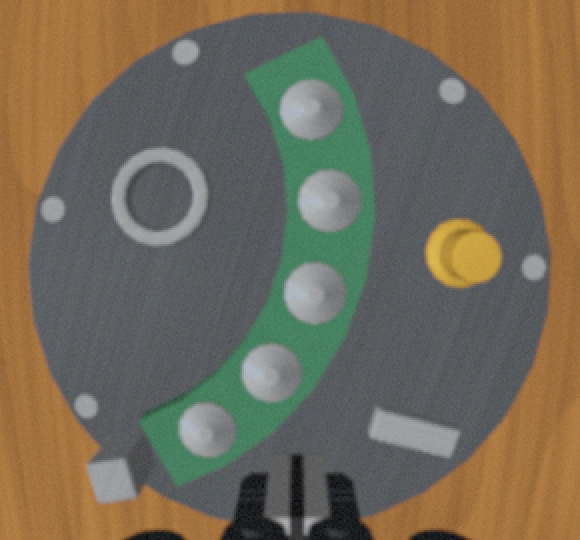

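View pics/scene5.png

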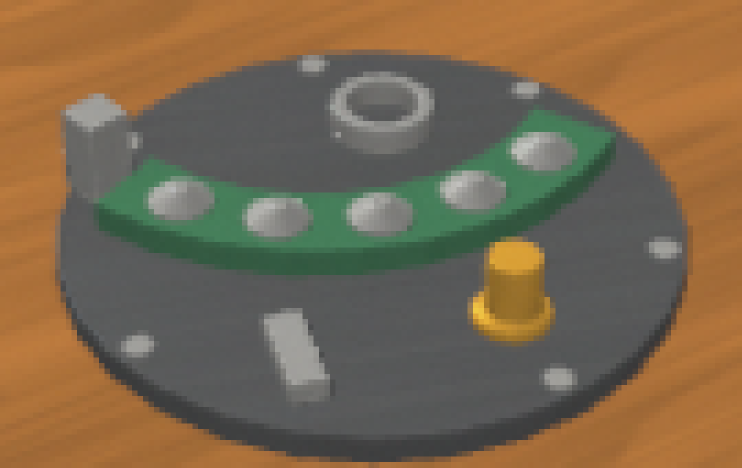

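View pics/side5.png

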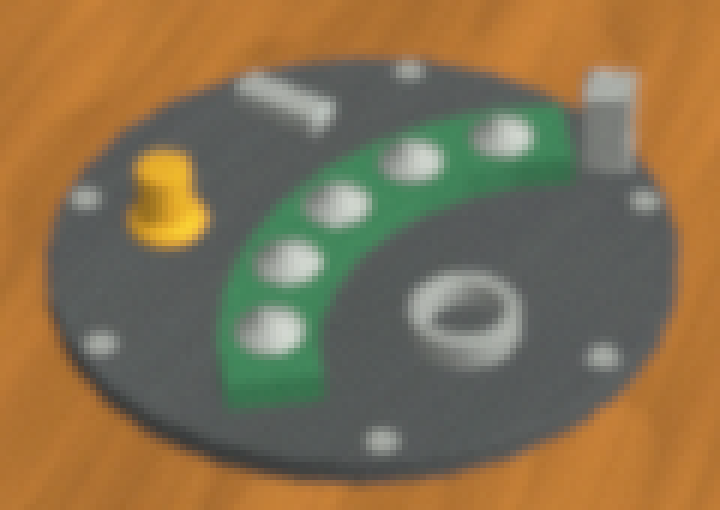

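```bash
python3 - <<'E'
from plant import *
import cv2
for n in ("scene","side"):
    a=cv2.imread(f"pics/{n}0.png");b=cv2.imread(f"pics/{n}5raw.png");d=cv2.absdiff(a,b).max(2)
    r={"scene":(slice(185,280),slice(180,320)),"side":(slice(150,384),slice(0,420))}[n]
    k,l,s,c=cv2.connectedComponentsWithStats((cv2.GaussianBlur(d,(5,5),0)[r]>25).astype('uint8'))
    print(n,[(list(map(int,s[i])),) for i in range(1,k) if s[i][4]>4])
print(hand_in())
E
```

```text
scene [([93, 27, 12, 9, 57],), ([26, 35, 12, 11, 66],), ([80, 34, 11, 10, 58],), ([44, 39, 12, 4, 33],), ([63, 38, 11, 10, 56],), ([45, 45, 10, 4, 25],)]
side [([281, 27, 8, 4, 23],), ([266, 31, 8, 4, 22],), ([279, 33, 10, 4, 34],), ([264, 37, 10, 4, 29],), ([253, 38, 8, 4, 23],), ([245, 44, 17, 8, 60],), ([243, 53, 11, 10, 57],), ([241, 65, 10, 5, 36],)]
the job is handed in; nothing more can be done
None
```

I pressed all five pins down in one stroke, from pin 1 beside the stop block to pin 5, and handed the job in after about 9.5 s. hand_in reported no verdict.

I found the fixture from two wrist-camera views. I then closed the fingers and stroked along the arc, rising about 2 mm between pins so the fingertips would not catch the raised rims. After pin 5 I moved straight up and clear.

**Seating:** At each pin I pressed until the upward force settled at 5–8 N, well over the roughly 2 N at which a pin slides. All five stopped at the same fingertip height, 38.2–38.4 mm. The force readings I saw stayed far below the 30 N limit.

**Pictures:** Before-and-after pictures from the scene and side cameras changed only at the five pin heads. The loose parts on the plate had not moved. The side view showed no change on the bench to the left of the plate, but I did not compare the right side, where the screwdriver and mug are.

**Disagreements:**
- The fixture position from the scene camera and from the side camera was about 5 mm off the wrist fit in opposite directions. I used the wrist fit, and the contacts agreed with it.
- The contact height came out about 0.7 mm below the nominal 39 mm. That could be an offset in the fingertip or arm measurement; I did not check it further.
- A side force of 2–5 N while pressing suggests the tips also touched the cone a little.

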